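# Open the shop's cash safe by its combination dial

## Robot

A 6-joint arm with a two-finger parallel gripper is mounted at the origin on the work surface. World frame = base frame: x ahead of the robot, y to its left, z up, the work surface at z = 0. Lengths are in m, angles in rad, forces in N, time in s.
With the tool pointing down it reaches from about 0.325 to 0.775 m from the base axis. Payload 9.3 kg.
Tool frame: the origin (TCP) lies on the centre line of the jaws, within the pads' length; the fingertips stand 19 mm ahead of it and the grasp point (between the pads) is the TCP; z points along the fingers, y is the line along which they close (so a half turn about z gives the same grasp; the last joint's range is limited). The gripper opens to 85 mm and grips with 20 to 120 N. Pads are 22 mm wide; open, the fingers measure 114 mm over their backs; the gripper's body (76 mm by 85 mm) begins 54 mm behind the grasp point. The pads swing forward as they close: fully open they stand 13 mm farther back than shut.
Start: joints at [1.173, 0.259, 0.021, 1.334, 0, 1.418], TCP at [0.133, 0.534, 0.25] pointing down, gripper open.
Joint ranges: [-3.04, 3.04], [-0.91, 1.82], [-1.04, 1.36], [-1.92, 1.95], [-1.52, 1.45], [-3.14, 3.14]. Speed limits (rad/s): [2.22, 2.22, 2.79, 3.14, 3.14, 3.14].

## Interface

Orientations are given as [roll, pitch, yaw] about the fixed x, y, z axes, in that order (R = Rz(yaw) Ry(pitch) Rx(roll)).
In Python, from plant import get_obs, get_image, camera_params, job_done gives the robot as it stands.
- The arm moves only by the tool drive_tool, never from a script. Its argument "series" is a list of rows, each an object of numbers: "x", "y", "z": the shift along the tool's x, y, z in cm; "rx", "ry", "rz": the turn, a rotation vector about the tool's x, y, z in degrees. A call has 1 to 12 rows; each row shifts and turns the commanded pose from where the row before left it, along the tool's axes as they then stand; what a row does not reach is not made up. A row lasts 1/10 s, in which the tool goes at most 50 mm and 8.59 degrees, less where a joint would pass 70% of its speed; a pose out of reach is approached as far as the arm can. A call with a gripper value outside its range is refused whole. "fingers" is the closure, from 0 (fully open) to 1 (shut), set as the call begins (left out, the last holds). The fingers move at their own pace and stop on an object; the grip force is fixed at half the most. Time passes only in rows, so rows that do not move let the fingers close. It gives the time, the measured TCP pose, the force, the opening and the grip force at its end, in the units of the state.
- get_obs(): the state, without advancing time (a new reading comes with each control period).
- get_image(name): name is "scene" or "top"; returns the picture (384x512x3 uint8, red, green, blue); there is no depth.
- camera_params(name): a dict with "fx", "fy", "cx", "cy" (pixels), "R" (3x3) and "t" (3): a world point X has camera coordinates R X + t. Camera axes: x right, y down, z forward; pixel columns grow to the right and rows downward; lengths in m; the calibration is good to about 2 mm. A picture is of the moment at which its call begins. camera_params takes no time and is no camera call.
- job_done(): hands the job in; it is judged then, once.
The state is a dict: "t": time; "q": joint angles; "qd": joint speeds; "joint_efforts": joint torques, N m; "eef_pos": TCP position; "tool_rot": TCP orientation; "force": force on the tool from outside, world axes, zero at the start; "moment": the same for the moment, N m; "width": finger opening in m; "gripper_force": force on a finger pad.
Only numpy, scipy, OpenCV 4.12 (cv2) and the standard library are available. Lean on these libraries where they do the work, as an engineer would, in place of code of your own. Each camera call takes 0.05 s, during which the arm holds its last target. There are 200 camera calls.

## Task

Open the cash safe on the counter. Turn the dial left (anticlockwise) to the red mark, then right to the blue mark, then slowly left again until you feel it come to a stop somewhere in the green band; do not force it past that stop. Then slide the grey cover fully open towards the front of the safe, without pulling hard if it is still locked, leave the can, cup and tin where they are, and let go.

Things in the scene. Friction and masses are not known exactly. Their poses are not given: they have to be found in the camera images.
- safe: Green steel cash safe fixed to the counter, 260 mm (its x) by 380 mm (its y) by 110 mm high. Origin at the centre of its underside; its -x side is the front, z up. On top, on its +y half, an aluminium scale disc (radius 60 mm, top at 113 mm) with black ticks every 10 degrees and three coloured marks; on its -y half a grey sliding cover between two steel guides, 10 mm high.
- dial (a joint): Dial angle, rad: direction of the white pointer about the safe's z. 0 = pointer straight to the safe's front (-x); grows anticlockwise from above (left). Turns from -1.6 to 1.9 against about 0.06 N m of friction and stays where left. Red mark +1.134 (65 degrees), blue mark -0.436 (-25), green band 0.03 to 0.55. If the order is spoilt, turn right to the end of travel and begin again with red.
- red_mark (a point): Red mark on the scale, 48 mm from the dial's axis. Turn left until the pointer is on it, within 0.09 rad (5 degrees), then turn back: a wheel inside keeps the farthest point reached, so overshooting by more spoils it.
- blue_mark (a point): Blue mark on the scale, 48 mm from the dial's axis. Turn right until the pointer is on it, within 0.09 rad (5 degrees), then turn back: a second wheel keeps the farthest point reached, so overshooting by more spoils it.
- green_band (a point): Middle (0.288 rad) of the 30 degree wide green band, 48 mm from the dial's axis. On the last left turn a hidden spring bolt drops in at an unknown angle in the band (a short jolt); about 0.1 rad on the dial meets a hard stop. Turn slower than 0.5 rad/s; stop once the moment is some 0.15 N m above that of free turning. Over 0.45 N m (15 N on the bolt) forces the lock and fails the job.
- knob: Black bar grip of the dial, 44 mm long, 14 mm thick, 34 mm high (121 to 155 mm above the counter), on a black disc of radius 36 mm. Its frame turns with the dial: its x axis runs along the bar, and the pointer is at its -x end. Its origin is on the dial's axis, at counter height.
- knob_grip (a point): Point on the dial's axis inside the bar, at the height to grip: 144 mm above the counter, 11 mm below the bar's top; frame as for the knob. Take the bar across its 14 mm.
- hatch (a joint): How far the grey cover has slid open, m: 0 = shut, 0.07 = fully open (end of travel), along the safe's -x. About 2 N of friction. The bolt locks it until the combination is dialled; a locked cover stops after about 1.5 mm, and must not be pulled with over 20 N.
- pull: Round steel pull on the grey cover: upright pin 22 mm in diameter, 32 mm tall (116 to 148 mm above the counter), moves with the cover. Origin fixed to the cover, at the safe's origin when shut.
- pull_grip (a point): Point on the axis of the pull at the height to grip, 139 mm above the counter; with the cover shut it is at +60 mm, -105 mm in the safe's frame. Axes as the safe's.
- soda_can: Red drink can, 66 mm in diameter, 115 mm tall, loose on the counter on the safe's +y side. Leave it alone.
- glass_cup: Green glass cup, 76 mm wide, 90 mm tall, loose on the counter on the safe's -y side. Leave it alone.
- milk_tin: Yellow tin, 90 mm in diameter, 110 mm tall, loose on the counter behind the safe. Leave it alone.

How it is judged:
By the outcome, as a careful person would: the job done as asked, in the order asked, and still so for the second after the job is handed in, with the robot touching nothing.
It also fails if it takes over 70 s, if anything falls off the work surface, if the arm or the gripper's body presses on something with over 40 N, if the wrist force passes 120 N, or if a joint passes its speed limit or range.

## Working session

There is one attempt and no reset: what is moved stays moved. The work goes in short steps, Python scripts to look and compute and a tool call to move; the robot and the scene stay as the last step left them, time stands still between calls to the robot, and variables do not carry over. Pictures are saved under pics/ and viewed, at most 10 in all, crops included, and the job is handed in when it is done.

Besides the shell and the picture viewer there is one more tool, called as name(argument=value, ...) on one line, values as JSON. drive_tool: Moves the arm, as the interface text tells. Its arguments: {"type":"object","properties":{"series":{"type":"array"},"fingers":{"type":"number"}},"required":["series"]}

```bash
mkdir -p pics; ls; python3 - <<'E'
from plant import *
import cv2
o=get_obs()
for k in o: print(k,o[k])
for n in("scene","top"):
    cv2.imwrite(f"pics/{n}0.png",get_image(n)[:,:,::-1]); print(camera_params(n))
E
```

```text
pics
t 0.0
q [1.17339694e+00 2.59175838e-01 2.07232489e-02 1.33369163e+00
 4.00489044e-05 1.41823362e+00]
qd [ 0.00048833 -0.00051194  0.00168227 -0.001527    0.00031074 -0.00046752]
joint_efforts [ 7.92030150e-04 -5.55647349e+01  3.44520521e+01  1.40111527e-02
 -2.78186035e-04  4.75991769e-06]
eef_pos [0.13318717 0.53335256 0.24965988]
tool_rot [-3.14026650e+00 -2.44424929e-04  2.89675579e+00]
force [ 0.35224332  0.02295275 -0.30109675]
moment [-0.01209241 -0.01548455  0.02997631]
gripper_force 0.0
width 0.08531691728610535
{'fx': 466.92733674356094, 'fy': 466.92733674356094, 'cx': 261.10681686979666, 'cy': 197.07428554274262, 'R': array([[-0.63264938,  0.77442053,  0.00525489],
       [ 0.64229284,  0.52847686, -0.55513252],
       [-0.43268311, -0.34782907, -0.83174532]]), 't': array([ 0.39156395, -0.34808757,  1.57965668])}
{'fx': 372.4075693724414, 'fy': 372.4075693724414, 'cx': 256.60998687959136, 'cy': 183.4049808880402, 'R': array([[-0.14848138, -0.9889098 ,  0.00327024],
       [-0.96053918,  0.14343356, -0.23830924],
       [ 0.23519728, -0.03852568, -0.97118382]]), 't': array([0.10327976, 0.64241259, 0.94761239])}
```

View pics/scene0.png

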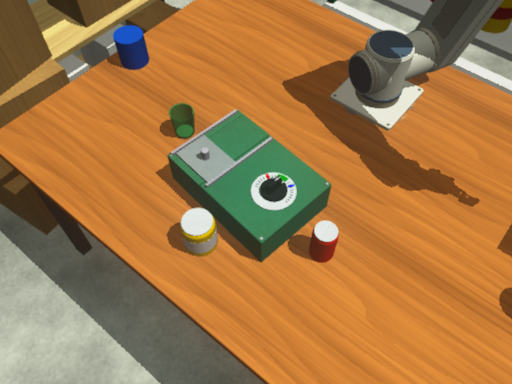

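View pics/top0.png

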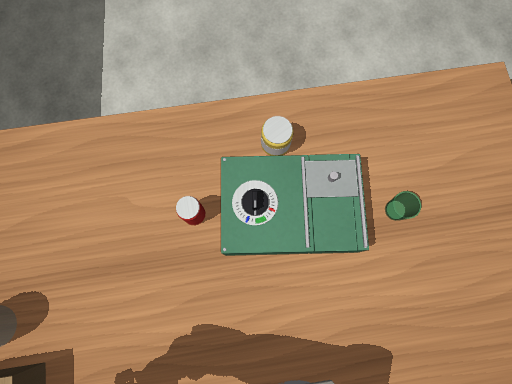

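The scene view shows the dial at about (273,190) and the pull at (205,153). The top view shows the disc at (255,203), the pull at (334,176), the red mark at (271,209), green at (260,220), blue at (248,219), and the safe's front facing the robot (image bottom).

```bash
cat > h.py <<'E'
import numpy as np, cv2
from plant import *
def ray(n,u,v,z):
    c=camera_params(n); R=c["R"]; o=-R.T@c["t"]
    d=R.T@np.array([(u-c["cx"])/c["fx"],(v-c["cy"])/c["fy"],1]); return (o+d*(z-o[2])/d[2])[:2]
def proj(n,X):
    c=camera_params(n); p=c["R"]@np.asarray(X)+c["t"]; return np.array([c["fx"]*p[0]/p[2]+c["cx"],c["fy"]*p[1]/p[2]+c["cy"]])
E
python3 - <<'E'
from h import *
rois={"top":(228,178,50,50),"scene":(246,168,56,46)}
for n in("top","scene"):
    im=cv2.imread(f"pics/{n}0.png"); hsv=cv2.cvtColor(im,cv2.COLOR_BGR2HSV); H,S,V=cv2.split(hsv)
    x,y,w,h=rois[n]; box=np.zeros(H.shape,bool); box[y:y+h,x:x+w]=1
    vis={}
    w_=(box&(S<60)&(V>150)).astype(np.uint8)
    cs,_=cv2.findContours(w_,cv2.RETR_EXTERNAL,cv2.CHAIN_APPROX_NONE); c=max(cs,key=cv2.contourArea)
    e=cv2.fitEllipse(cv2.convexHull(c)); print(n,"disc",e,ray(n,*e[0],.113)); ctr=ray(n,*e[0],.113)
    disc=np.zeros_like(H); cv2.ellipse(disc,(e[0],(e[1][0],e[1][1]),e[2]),1,-1); disc=disc>0
    ins=cv2.erode(disc.astype(np.uint8),np.ones((3,3)))>0
    for k,m in dict(red=((H<8)|(H>172))&(S>150)&(V>100),blue=(H>105)&(H<130)&(S>150)&(V>80),green=(H>45)&(H<75)&(S>150)&(V>90)).items():
        yy,xx=np.nonzero(m&ins); 
        if len(xx)==0: print(k,"none"); continue
        p=ray(n,xx.mean(),yy.mean(),.113); d=p-ctr
        print(k,len(xx),(xx.mean(),yy.mean()),p,np.hypot(*d),np.degrees(np.arctan2(d[1],d[0])))
for n,z in(("top",(225,170,64,64)),("scene",(238,162,72,58)),):
    im=cv2.imread(f"pics/{n}0.png");x,y,w,h=z; cv2.imwrite(f"pics/{n}z.png",cv2.resize(im[y:y+h,x:x+w],None,fx=6,fy=6,interpolation=cv2.INTER_CUBIC))
a=cv2.imread("pics/topz.png");p=cv2.imread("pics/top0.png")[145:265,210:380]
p=cv2.resize(p,None,fx=3,fy=3,interpolation=cv2.INTER_CUBIC)
b=cv2.imread("pics/scenez.png")[:384]
c=np.zeros((600,800,3),np.uint8); c[:360,:510]=p; c[360:600,:300]=cv2.resize(b,(300,240)); c[360:600,310:550]=cv2.resize(a,(240,240)); cv2.imwrite("pics/mix.png",c)
E
```

```text
top disc ((254.39271545410156, 202.31346130371094), (45.20390701293945, 45.83405685424805), 108.10051727294922) [0.59240555 0.02174239]
red 14 (np.float64(271.5), np.float64(209.14285714285714)) [ 0.56786793 -0.01975886] 0.0482125312286019 -120.59371493972309
blue 12 (np.float64(247.25), np.float64(218.33333333333334)) [0.55333471 0.04628764] 0.04614109207737543 147.86195716762023
green 39 (np.float64(260.4871794871795), np.float64(219.02564102564102)) [0.54646481 0.01259286] 0.046842980864374856 -168.73639355336297
scene disc ((273.10833740234375, 191.10330200195312), (37.67094039916992, 46.22008514404297), 94.29521942138672) [0.59723487 0.02199102]
red 9 (np.float64(267.1111111111111), np.float64(175.77777777777777)) [ 0.56852651 -0.02123345] 0.051889550663367916 -123.59088321483681
blue 9 (np.float64(290.3333333333333), np.float64(185.44444444444446)) [0.55423587 0.04579516] 0.04914825989280977 151.03120152278368
green 26 (np.float64(282.65384615384613), np.float64(177.3846153846154)) [0.54633034 0.01407726] 0.051516007531849047 -171.1633768752103
```

View pics/mix.png

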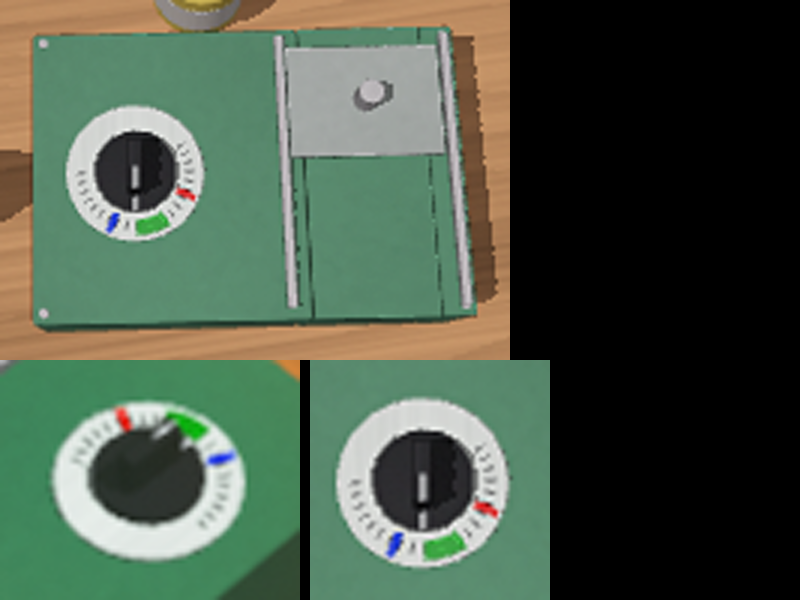

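```bash
python3 - <<'E'
from h import *
def a(d): t=np.radians(180+d); return np.array([np.cos(t),np.sin(t)])
P=lambda n,u,v,z: ray(n,u,v,z)
obs=dict(red=[(271.5,209.14),(267.1,175.8)],blue=[(247.25,218.33),(290.3,185.4)],green=[(260.49,219.03),(282.65,177.4)],disc=[(254.39,202.31),(273.1,191.1)])
W={k:np.array([P("top",*v[0],.113),P("scene",*v[1],.113)]) for k,v in obs.items()}
# pull top by brightness
for n,(x,y,w,h) in dict(top=(326,168,18,16),scene=(196,144,20,20)).items():
    g=cv2.imread(f"pics/{n}0.png",0)[y:y+h,x:x+w]; bg=np.median(g); print(n,bg); print(g if n=="top" else g)
L=dict(red=.048*a(65),blue=.048*a(-25),green=.048*a(16.5),disc=np.zeros(2))
for i in(0,1,None):
    A=np.array([L[k] for k in L]);B=np.array([W[k].mean(0) if i is None else W[k][i] for k in L])
    A0=A-A.mean(0);B0=B-B.mean(0); th=np.arctan2((A0[:,0]*B0[:,1]-A0[:,1]*B0[:,0]).sum(),(A0*B0).sum())
    R=np.array([[np.cos(th),-np.sin(th)],[np.sin(th),np.cos(th)]]); t=B.mean(0)-R@A.mean(0)
    print(i,"yaw",np.degrees(th),"axis",t,"res mm",((A@R.T+t-B)*1e3).round(1).tolist())
# guides & safe corners at top from mix: px/3+ (210,145)
for u,v in((42,44),(42,314)): print("rivet",ray("top",210+u/3-.33,145+v/3-.33,.11))
for s,e in(((280,38),(293,306)),((443,33),(466,306))):
    p,q=[ray("top",210+u/3-.33,145+v/3-.33,.12) for u,v in(s,e)]; print("guide",p,q,np.degrees(np.arctan2(*(p-q)[::-1])))
E
```

```text
top 165.0
[[165 165 167 167 165 165 166 167 166 165 164 165 165 166 165 165 165 165]
 [167 167 167 166 165 165 165 167 167 165 164 164 165 165 164 164 165 165]
 [168 168 167 167 167 165 163 167 166 165 164 164 166 166 165 165 165 166]
 [169 168 168 168 167 166 144 169 167 165 162 163 162 166 164 165 165 166]
 [167 168 168 167 165 177 185 186 183 183 142  97  88 160 163 165 165 165]
 [167 167 167 163 168 185 186 184 182 181 186 147  98  92  88 162 165 164]
 [167 167 166 115 177 187 185 184 181 182 182 187 109  93  90 164 166 165]
 [166 169 128  88 186 189 185 183 180 182 182 190  95  92  91 164 167 165]
 [167 169 101  95 172 189 185 183 184 180 186 182 109  94  90 164 167 165]
 [167 145 103 101 142 192 189 186 185 187 188 143  98  92  99 162 166 165]
 [167 156 108 106 103 137 184 189 185 190 152  99 103 101 164 166 166 165]
 [166 168 114 105 106 105  93  93 125  79  88  99 167 169 166 164 165 165]
 [164 166 143 110 106 103 100  93  85  95 165 168 166 165 164 164 165 165]
 [164 165 167 142 127 102 101  94 147 168 166 165 164 164 163 163 163 163]
 [164 163 164 165 168 149 169 170 169 16
[... 1680 characters left out ...]
69 168 167 167 167 167 167 166 166 166 166 166
  166 167]
 [167 167 167 168 168 169 169 170 167 167 168 166 167 167 168 168 167 167
  167 167]]
0 yaw -6.749432955144559 axis [0.59336714 0.02113758] res mm [[0.2, 0.1], [-0.8, 0.1], [-0.4, 0.4], [1.0, -0.6]]
1 yaw -7.501787881612702 axis [0.59502019 0.02067407] res mm [[0.6, 1.4], [0.4, 0.8], [1.2, -0.9], [-2.2, -1.3]]
None yaw -7.133914991582657 axis [0.59419511 0.02090183] res mm [[0.4, 0.7], [-0.2, 0.5], [0.4, -0.3], [-0.6, -1.0]]
rivet [0.72220035 0.08646316]
rivet [0.48388932 0.11712577]
guide [ 0.69315114 -0.12507678] [ 0.45833742 -0.09380102] -7.586794521581573
guide [ 0.6762372  -0.27035375] [ 0.43668136 -0.23826708] -7.628924519566644
```

```bash
python3 - <<'E'
from h import *
pt=ray("top",333.6,175.1,.148);ps=ray("scene",204.7,149.7,.148);print("pull",pt,ps)
R=lambda d:np.array([[np.cos(d),-np.sin(d)],[np.sin(d),np.cos(d)]])
Y=np.radians(-7.4); ax=np.array([.594,.021]); p=(pt+ps)/2
print("pull rel dial axis, safe frame",R(-Y)@(p-ax))
for n,(x,y,w,h) in dict(top=(248,195,14,20),scene=(262,172,26,24)).items():
    g=cv2.imread(f"pics/{n}0.png",0)[y:y+h,x:x+w]; print(n,x,y);print("\n".join(" ".join(f"{v:3d}" for v in r) for r in g))
for n in("top","scene"): 
  for z in(.121,.155): 
    print(n,z,"axis",proj(n,[*ax,z]),{d:(proj(n,[*(ax+.03*R(Y+np.radians(d+180))@[1,0]),z])).round(1).tolist() for d in(-15,0,15)})
E
```

```text
pull [ 0.62604963 -0.18943372] [ 0.62773226 -0.18890488]
pull rel dial axis, safe frame [ 0.05968588 -0.20418263]
top 248 195
 43  43  43  44  35  47  45  44  42  21  23  23  23  24
 43  43  44  43  35  47  45  43  41  24  22  23  21  22
 43  44  43  44  35  48  45  43  41  21  23  24  23  23
 44  44  42  44  35  48  45  42  41  23  20  23  23  25
 45  44  44  43  35  46  52  50  40  23  22  23  23  24
 43  44  44  45  34  44 112 114  52  20  23  24  22  22
 44  44  45  43  33  41 159 163  68  19  23  24  23  22
 45  43  44  44  33  39 156 161  66  18  22  23  24  25
 45  45  44  44  33  41 155 160  66  16  22  25  23  22
 44  44  45  45  32  40 155 160  65  20  23  24  24  22
 45  44  45  45  33  41 156 161  65  19  23  24  24  24
 45  45  45  47  33  43 158 160  68  20  23  25  24  22
 45  44  46  47  26  33 124  96  44  17  24  22  25  25
 47  46  46  47  28  12   8   8  10  19  22  25  45  46
 46  45  46  46  34  19  15  31  17  36  26  44  45  45
 45  46  47  46  46  35  61 108  55  44  47  45  43  44
 44  45  46  44  45  38 160 165  70  42  44  45  44  43
 40  43  45  44  44  3
[... 2375 characters left out ...]
  44  45  48  49  49  49  50  49  49  49  49  50  50  49  49  49 119 204
 47  50  49  49  48  45  44  46  47  49  50  48  50  49  50  49  50  49  49  50  49  50  50  53 141 220
 51  47  50  49  49  49  49  49  49  49  48  49  50  49  49  50  50  50  50  50  49  49  48  89 187 231
top 0.121 axis [254.57707961 201.09496697] {-15: [251.8, 212.2], 0: [254.8, 212.5], 15: [257.8, 212.1]}
top 0.155 axis [254.54960051 198.49521326] {-15: [251.7, 209.9], 0: [254.8, 210.3], 15: [257.9, 209.8]}
scene 0.121 axis [273.66467746 188.37203404] {-15: [283.7, 183.9], 0: [281.9, 182.0], 15: [279.5, 180.4]}
scene 0.155 axis [274.03432136 180.73634682] {-15: [284.3, 176.2], 0: [282.4, 174.2], 15: [280.0, 172.7]}
```

Safe yaw is about -7.4°, the dial axis is at (0.594, 0.021), the pointer is near 0, and the pull is at (0.627, -0.189). Next I move above the knob.

drive_tool(series=[{"x": -3.2, "y": -2.1, "rz": -0.7}, {"x": -3.2, "y": -2.1, "rz": -0.7}, {"x": -3.2, "y": -2.1, "rz": -0.7}, {"x": -3.2, "y": -2.1, "rz": -0.7}, {"x": -3.2, "y": -2.1, "rz": -0.7}, {"x": -3.2, "y": -2.1, "rz": -0.7}, {"x": -3.2, "y": -2.1, "rz": -0.7}, {"x": -3.2, "y": -2.1, "rz": -0.7}, {"x": -3.2, "y": -2.1, "rz": -0.7}, {"x": -3.2, "y": -2.1, "rz": -0.7}], fingers=0)

```text
schema error: expected keys x, y, z, rx, ry, rz
```

drive_tool(series=[{"x": -3.2, "y": -2.1, "z": 0, "rx": 0, "ry": 0, "rz": 0}, {"x": -3.2, "y": -2.1, "z": 0, "rx": 0, "ry": 0, "rz": 0}, {"x": -3.2, "y": -2.1, "z": 0, "rx": 0, "ry": 0, "rz": 0}, {"x": -3.2, "y": -2.1, "z": 0, "rx": 0, "ry": 0, "rz": 0}, {"x": -3.2, "y": -2.1, "z": 0, "rx": 0, "ry": 0, "rz": 0}, {"x": -3.2, "y": -2.1, "z": 0, "rx": 0, "ry": 0, "rz": 0}, {"x": -3.2, "y": -2.1, "z": 0, "rx": 0, "ry": 0, "rz": 0}, {"x": -3.2, "y": -2.1, "z": 0, "rx": 0, "ry": 0, "rz": 0}, {"x": -3.2, "y": -2.1, "z": 0, "rx": 0, "ry": 0, "rz": 0}, {"x": -3.2, "y": -2.1, "z": 0, "rx": 0, "ry": 0, "rz": 0}], fingers=0)

```text
t: 1.1
eef_pos: [0.3936, 0.2509, 0.2501]
tool_rot: [-3.141, -0.0, 2.897]
force: [0.1, 0.2, -0.7]
width: 0.0854
gripper_force: 0.0
```

```bash
cat >> h.py <<'E'
from scipy.spatial.transform import Rotation as Ro
def delta(xyz,yaw_deg):
    "tool-frame shift (cm) and turn (deg) from the measured pose to a tool-down pose"
    o=get_obs(); T=Ro.from_euler("xyz",o["tool_rot"]); G=Ro.from_euler("xyz",[np.pi,0,np.radians(yaw_deg)])
    print("t",round(o["t"],2),"pos",o["eef_pos"].round(4),"rpy",np.degrees(o["tool_rot"]).round(2),"F",np.round(o["force"],2),"M",np.round(o["moment"],3),"w",round(o["width"],4))
    print("shift cm",(T.inv().apply(np.array(xyz)-o["eef_pos"])*100).round(2),"turn",np.degrees((T.inv()*G).as_rotvec()).round(2))
E
python3 -c "
from h import *
delta([.594,.021,.25],172.6)"
```

```text
t 1.1 pos [0.3936 0.2509 0.2501] rpy [-1.7999e+02 -2.0000e-02  1.6597e+02] F [ 0.06  0.23 -0.7 ] M [ 0.042 -0.009  0.008] w 0.0854
shift cm [-2.502e+01 -1.745e+01  1.000e-02] turn [-0.01 -0.02 -6.63]
```

drive_tool(series=[{"x": -3.1, "y": -2.2, "z": 0, "rx": 0, "ry": 0, "rz": 0}, {"x": -3.1, "y": -2.2, "z": 0, "rx": 0, "ry": 0, "rz": 0}, {"x": -3.1, "y": -2.2, "z": 0, "rx": 0, "ry": 0, "rz": 0}, {"x": -3.1, "y": -2.2, "z": 0, "rx": 0, "ry": 0, "rz": 0}, {"x": -3.1, "y": -2.2, "z": 0, "rx": 0, "ry": 0, "rz": 0}, {"x": -3.1, "y": -2.2, "z": 0, "rx": 0, "ry": 0, "rz": 0}, {"x": -3.1, "y": -2.2, "z": 0, "rx": 0, "ry": 0, "rz": 0}, {"x": -3.1, "y": -2.1, "z": 0, "rx": 0, "ry": 0, "rz": 0}, {"x": 0, "y": 0, "z": 0, "rx": 0, "ry": 0, "rz": -3.3}, {"x": 0, "y": 0, "z": 0, "rx": 0, "ry": 0, "rz": -3.3}, {"x": 0, "y": 0, "z": 0, "rx": 0, "ry": 0, "rz": 0}, {"x": 0, "y": 0, "z": 0, "rx": 0, "ry": 0, "rz": 0}])

```text
t: 2.3
eef_pos: [0.5909, 0.0225, 0.25]
tool_rot: [3.142, -0.001, 3.01]
force: [0.8, 0.5, 0.8]
width: 0.0855
gripper_force: 0.0
```

```bash
python3 -c "
from h import *
delta([.594,.021,.144],172.6)
cv2.imwrite('pics/t1.png',cv2.resize(get_image('top')[145:265,200:400,::-1],None,fx=4,fy=4))"
```

```text
t 2.3 pos [0.5909 0.0225 0.25  ] rpy [ 1.8000e+02 -3.0000e-02  1.7248e+02] F [0.75 0.49 0.78] M [ 0.046  0.063 -0.015] w 0.0855
shift cm [-0.33 -0.11 10.6 ] turn [ 0.   -0.03 -0.12]
```

drive_tool(series=[{"x": -0.3, "y": -0.1, "z": 1.5, "rx": 0, "ry": 0, "rz": 0}, {"x": 0, "y": 0, "z": 1.5, "rx": 0, "ry": 0, "rz": 0}, {"x": 0, "y": 0, "z": 1.5, "rx": 0, "ry": 0, "rz": 0}, {"x": 0, "y": 0, "z": 1.5, "rx": 0, "ry": 0, "rz": 0}, {"x": 0, "y": 0, "z": 1.5, "rx": 0, "ry": 0, "rz": 0}, {"x": 0, "y": 0, "z": 1.5, "rx": 0, "ry": 0, "rz": 0}, {"x": 0, "y": 0, "z": 1.0, "rx": 0, "ry": 0, "rz": 0}, {"x": 0, "y": 0, "z": 0.6, "rx": 0, "ry": 0, "rz": 0}, {"x": 0, "y": 0, "z": 0, "rx": 0, "ry": 0, "rz": 0}, {"x": 0, "y": 0, "z": 0, "rx": 0, "ry": 0, "rz": 0}])

```text
t: 3.35
eef_pos: [0.5941, 0.0211, 0.1448]
tool_rot: [-3.142, 0.001, 3.012]
force: [-0.0, 0.2, 0.3]
width: 0.0852
gripper_force: 0.0
```

```bash
python3 -c "
from h import *
delta([.594,.021,.144],172.6)
a=get_image('scene')[130:250,200:330,::-1]; b=get_image('top')[150:260,210:310,::-1]
c=np.zeros((400,800,3),np.uint8); c[:360,:390]=cv2.resize(a,None,fx=3,fy=3); c[:385,400:750]=cv2.resize(b,None,fx=3.5,fy=3.5); cv2.imwrite('pics/g1.png',c)"
```

```text
t 3.35 pos [0.5941 0.0211 0.1448] rpy [-1.8000e+02  4.0000e-02  1.7257e+02] F [-0.04  0.19  0.29] M [0.002 0.049 0.043] w 0.0852
shift cm [ 0.01 -0.01  0.08] turn [-0.    0.04 -0.03]
```

View pics/g1.png

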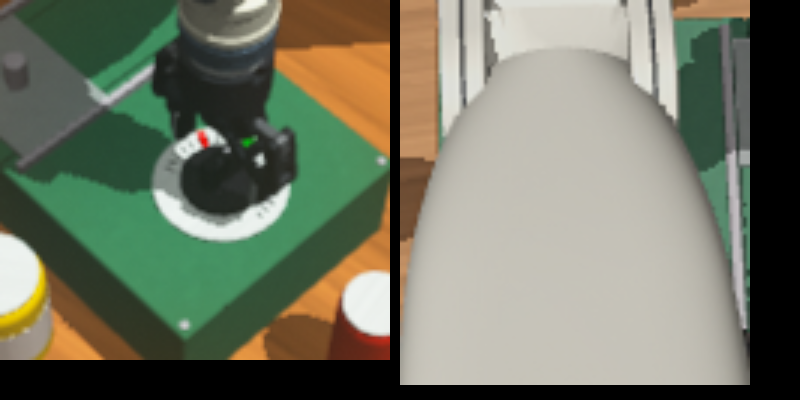

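The picture shows the open fingers either side of the dial (scene crop at about 190,130 and 275,160), clear of everything. I'll close on the bar.

drive_tool(series=[{"x": 0, "y": 0, "z": 0, "rx": 0, "ry": 0, "rz": 0}, {"x": 0, "y": 0, "z": 0, "rx": 0, "ry": 0, "rz": 0}, {"x": 0, "y": 0, "z": 0, "rx": 0, "ry": 0, "rz": 0}, {"x": 0, "y": 0, "z": 0, "rx": 0, "ry": 0, "rz": 0}, {"x": 0, "y": 0, "z": 0, "rx": 0, "ry": 0, "rz": 0}, {"x": 0, "y": 0, "z": 0, "rx": 0, "ry": 0, "rz": 0}, {"x": 0, "y": 0, "z": 0, "rx": 0, "ry": 0, "rz": 0}, {"x": 0, "y": 0, "z": 0, "rx": 0, "ry": 0, "rz": 0}, {"x": 0, "y": 0, "z": 0, "rx": 0, "ry": 0, "rz": 0}, {"x": 0, "y": 0, "z": 0, "rx": 0, "ry": 0, "rz": 0}], fingers=1)

```text
t: 4.45
eef_pos: [0.5939, 0.0205, 0.1445]
tool_rot: [-3.141, 0.0, 3.012]
force: [-1.9, -4.9, 2.1]
width: 0.0131
gripper_force: 59.3
```

```bash
python3 -c "
from h import *
delta([.594,.021,.144],172.6+65)"
```

```text
t 4.45 pos [0.5939 0.0205 0.1445] rpy [-1.7994e+02  1.0000e-02  1.7255e+02] F [-1.86 -4.86  2.11] M [-0.979  0.308  0.048] w 0.0131
shift cm [-0.    0.06  0.05] turn [-6.000e-02 -2.000e-02 -6.505e+01]
```

drive_tool(series=[{"x": 0, "y": -0.06, "z": 0, "rx": 0, "ry": 0, "rz": 0}, {"x": 0, "y": 0, "z": 0, "rx": 0, "ry": 0, "rz": -4}, {"x": 0, "y": 0, "z": 0, "rx": 0, "ry": 0, "rz": -6}, {"x": 0, "y": 0, "z": 0, "rx": 0, "ry": 0, "rz": -6}, {"x": 0, "y": 0, "z": 0, "rx": 0, "ry": 0, "rz": -6}, {"x": 0, "y": 0, "z": 0, "rx": 0, "ry": 0, "rz": -6}, {"x": 0, "y": 0, "z": 0, "rx": 0, "ry": 0, "rz": -6}, {"x": 0, "y": 0, "z": 0, "rx": 0, "ry": 0, "rz": -6}, {"x": 0, "y": 0, "z": 0, "rx": 0, "ry": 0, "rz": -6}, {"x": 0, "y": 0, "z": 0, "rx": 0, "ry": 0, "rz": -4}, {"x": 0, "y": 0, "z": 0, "rx": 0, "ry": 0, "rz": -2}, {"x": 0, "y": 0, "z": 0, "rx": 0, "ry": 0, "rz": 0}])

```text
t: 5.65
eef_pos: [0.5934, 0.0218, 0.1445]
tool_rot: [3.14, 0.001, -2.361]
force: [-3.3, 4.2, 4.4]
width: 0.0129
gripper_force: 59.6
```

```bash
python3 -c "
from h import *
delta([.594,.021,.144],172.6+65)"
```

```text
t 5.65 pos [0.5934 0.0218 0.1445] rpy [ 1.7988e+02  9.0000e-02 -1.3530e+02] F [-3.3   4.19  4.42] M [ 0.79   0.565 -0.001] w 0.0129
shift cm [ 0.01 -0.1   0.05] turn [  0.11   0.1  -12.9 ]
```

drive_tool(series=[{"x": 0, "y": 0, "z": 0, "rx": 0, "ry": 0, "rz": -4}, {"x": 0, "y": 0, "z": 0, "rx": 0, "ry": 0, "rz": -4}, {"x": 0, "y": 0, "z": 0, "rx": 0, "ry": 0, "rz": -3}, {"x": 0, "y": 0, "z": 0, "rx": 0, "ry": 0, "rz": -1.4}, {"x": 0, "y": 0, "z": 0, "rx": 0, "ry": 0, "rz": 0}, {"x": 0, "y": 0, "z": 0, "rx": 0, "ry": 0, "rz": 0}])

```text
t: 6.25
eef_pos: [0.5932, 0.022, 0.1445]
tool_rot: [3.139, 0.002, -2.146]
force: [-3.7, 6.2, 5.7]
width: 0.013
gripper_force: 59.7
```

```bash
python3 - <<'E'
from h import *
delta([.594,.021,.144],172.6+65)
a=get_image('scene')[150:220,230:310,::-1]; cv2.imwrite('pics/g2.png',cv2.resize(a,None,fx=7,fy=7,interpolation=cv2.INTER_CUBIC))
E
```

```text
t 6.25 pos [0.5932 0.022  0.1445] rpy [ 1.7987e+02  1.1000e-01 -1.2296e+02] F [-3.71  6.15  5.71] M [ 1.018  0.81  -0.033] w 0.013
shift cm [ 0.04 -0.12  0.05] turn [ 0.13  0.11 -0.56]
```

View pics/g2.png

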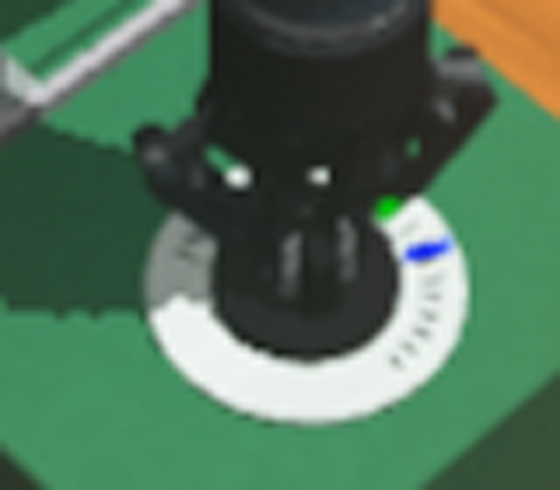

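drive_tool(series=[{"x": 0, "y": 0, "z": 0, "rx": 0, "ry": 0, "rz": 4}, {"x": 0, "y": 0, "z": 0, "rx": 0, "ry": 0, "rz": 7}, {"x": 0, "y": 0, "z": 0, "rx": 0, "ry": 0, "rz": 7}, {"x": 0, "y": 0, "z": 0, "rx": 0, "ry": 0, "rz": 7}, {"x": 0, "y": 0, "z": 0, "rx": 0, "ry": 0, "rz": 7}, {"x": 0, "y": 0, "z": 0, "rx": 0, "ry": 0, "rz": 7}, {"x": 0, "y": 0, "z": 0, "rx": 0, "ry": 0, "rz": 7}, {"x": 0, "y": 0, "z": 0, "rx": 0, "ry": 0, "rz": 7}, {"x": 0, "y": 0, "z": 0, "rx": 0, "ry": 0, "rz": 7}, {"x": 0, "y": 0, "z": 0, "rx": 0, "ry": 0, "rz": 7}, {"x": 0, "y": 0, "z": 0, "rx": 0, "ry": 0, "rz": 4}, {"x": 0, "y": 0, "z": 0, "rx": 0, "ry": 0, "rz": 0}])

```text
t: 7.5
eef_pos: [0.5939, 0.0203, 0.1445]
tool_rot: [-3.141, 0.0, 2.896]
force: [-0.4, -3.8, 4.4]
width: 0.0129
gripper_force: 59.5
```

```bash
python3 -c "
from h import *
delta([.594,.021,.144],172.6-25)"
```

```text
t 7.5 pos [0.5939 0.0203 0.1445] rpy [-1.7998e+02  3.0000e-02  1.6591e+02] F [-0.44 -3.79  4.43] M [-0.773  0.284  0.004] w 0.0129
shift cm [0.01 0.07 0.05] turn [-1.000e-02  3.000e-02  1.831e+01]
```

drive_tool(series=[{"x": 0, "y": 0, "z": 0, "rx": 0, "ry": 0, "rz": 5}, {"x": 0, "y": 0, "z": 0, "rx": 0, "ry": 0, "rz": 5}, {"x": 0, "y": 0, "z": 0, "rx": 0, "ry": 0, "rz": 4}, {"x": 0, "y": 0, "z": 0, "rx": 0, "ry": 0, "rz": 2.5}, {"x": 0, "y": 0, "z": 0, "rx": 0, "ry": 0, "rz": 1.3}, {"x": 0, "y": 0, "z": 0, "rx": 0, "ry": 0, "rz": 0}, {"x": 0, "y": 0, "z": 0, "rx": 0, "ry": 0, "rz": 0}])

```text
t: 8.2
eef_pos: [0.5937, 0.0198, 0.1445]
tool_rot: [-3.141, 0.001, 2.588]
force: [-2.0, -7.1, 4.8]
width: 0.0131
gripper_force: 59.6
```

```bash
python3 - <<'E'
from h import *
delta([.594,.021,.144],172.6-25)
a=get_image('scene')[150:220,230:310,::-1]; cv2.imwrite('pics/g3.png',cv2.resize(a,None,fx=7,fy=7,interpolation=cv2.INTER_CUBIC))
E
```

```text
t 8.2 pos [0.5937 0.0198 0.1445] rpy [-1.7994e+02  3.0000e-02  1.4829e+02] F [-2.04 -7.11  4.78] M [-1.155  0.442  0.042] w 0.0131
shift cm [0.04 0.12 0.05] turn [-0.06  0.03  0.69]
```

View pics/g3.png

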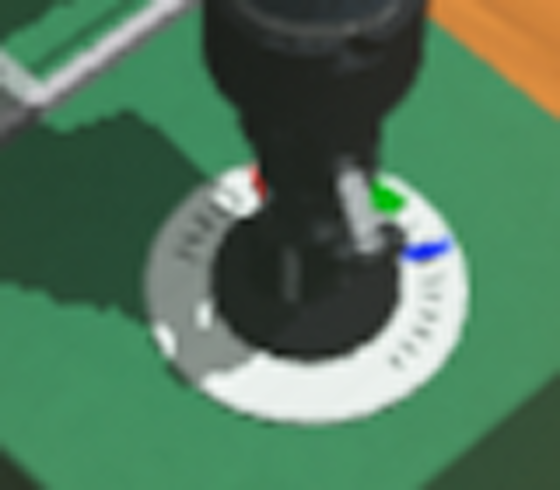

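drive_tool(series=[{"x": 0, "y": 0, "z": 0, "rx": 0, "ry": 0, "rz": -2}, {"x": 0, "y": 0, "z": 0, "rx": 0, "ry": 0, "rz": -2}, {"x": 0, "y": 0, "z": 0, "rx": 0, "ry": 0, "rz": -2}, {"x": 0, "y": 0, "z": 0, "rx": 0, "ry": 0, "rz": -2}, {"x": 0, "y": 0, "z": 0, "rx": 0, "ry": 0, "rz": -2}, {"x": 0, "y": 0, "z": 0, "rx": 0, "ry": 0, "rz": -2}, {"x": 0, "y": 0, "z": 0, "rx": 0, "ry": 0, "rz": -2}, {"x": 0, "y": 0, "z": 0, "rx": 0, "ry": 0, "rz": -2}, {"x": 0, "y": 0, "z": 0, "rx": 0, "ry": 0, "rz": -2}, {"x": 0, "y": 0, "z": 0, "rx": 0, "ry": 0, "rz": -2}, {"x": 0, "y": 0, "z": 0, "rx": 0, "ry": 0, "rz": -2}, {"x": 0, "y": 0, "z": 0, "rx": 0, "ry": 0, "rz": -2}])

```text
t: 9.45
eef_pos: [0.5939, 0.0205, 0.1445]
tool_rot: [3.141, 0.0, 3.009]
force: [-1.6, -2.8, 4.5]
width: 0.0129
gripper_force: 59.5
```

```bash
cat > m.py <<'E'
from h import *
o=get_obs(); print(round(o["t"],2),"theta",round((np.degrees(o["tool_rot"][2])%360)-172.6,2),"pos",o["eef_pos"].round(4),"F",np.round(o["force"],1),"M",np.round(o["moment"],3),"qd6",round(o["qd"][5],3),"tau6",o["joint_efforts"][5].round(4))
E
python3 m.py
```

```text
9.45 theta -0.21 pos [0.5939 0.0205 0.1445] F [-1.6 -2.8  4.5] M [-0.51   0.309 -0.145] qd6 -0.346 tau6 0.4425
```

drive_tool(series=[{"x": 0, "y": 0, "z": 0, "rx": 0, "ry": 0, "rz": -1}, {"x": 0, "y": 0, "z": 0, "rx": 0, "ry": 0, "rz": -1}, {"x": 0, "y": 0, "z": 0, "rx": 0, "ry": 0, "rz": -1}, {"x": 0, "y": 0, "z": 0, "rx": 0, "ry": 0, "rz": -1}, {"x": 0, "y": 0, "z": 0, "rx": 0, "ry": 0, "rz": -1}, {"x": 0, "y": 0, "z": 0, "rx": 0, "ry": 0, "rz": -1}])

```text
t: 10.05
eef_pos: [0.5939, 0.0206, 0.1445]
tool_rot: [3.141, 0.0, 3.111]
force: [-0.3, -2.8, 4.9]
width: 0.0131
gripper_force: 59.7
```

```bash
python3 m.py
```

```text
10.05 theta 5.67 pos [0.5939 0.0206 0.1445] F [-0.3 -2.8  4.9] M [-0.315  0.321 -0.13 ] qd6 -0.176 tau6 0.2281
```

drive_tool(series=[{"x": 0, "y": 0, "z": 0, "rx": 0, "ry": 0, "rz": -0.5}, {"x": 0, "y": 0, "z": 0, "rx": 0, "ry": 0, "rz": 0}])

```text
t: 10.25
eef_pos: [0.5939, 0.0206, 0.1444]
tool_rot: [3.141, 0.0, 3.12]
force: [-0.8, -2.0, 5.3]
width: 0.013
gripper_force: 59.7
```

```bash
python3 m.py
```

```text
10.25 theta 6.15 pos [0.5939 0.0206 0.1444] F [-0.8 -2.   5.3] M [-0.352  0.264  0.103] qd6 0.008 tau6 -0.0765
```

```bash
cat > m2.py <<'E'
from h import *
f=lambda o:(np.degrees(o["tool_rot"][2])%360)-172.6
o=get_obs(); r=[]; 
for i in range(4): get_image("top"); p=get_obs(); r.append(p["moment"][2])
print(round(p["t"],2),"moving",round(f(o),2),o["moment"][2].round(3),"tau",o["joint_efforts"][5].round(3),"| static",round(f(p),2),np.round(r,3),"mean",np.mean(r).round(3),"tau",p["joint_efforts"][5].round(3))
E
python3 m2.py
```

```text
10.45 moving 6.15 0.103 tau -0.076 | static 6.14 [0.075 0.009 0.053 0.026] mean 0.041 tau 0.056
```

drive_tool(series=[{"x": 0, "y": 0, "z": 0, "rx": 0, "ry": 0, "rz": -0.5}, {"x": 0, "y": 0, "z": 0, "rx": 0, "ry": 0, "rz": -0.5}])

```text
t: 10.65
eef_pos: [0.5939, 0.0206, 0.1445]
tool_rot: [3.141, 0.0, 3.137]
force: [-2.2, -2.1, 5.5]
width: 0.0131
gripper_force: 59.7
```

```bash
python3 m2.py
```

```text
10.85 moving 7.15 -0.033 tau 0.096 | static 7.14 [-0.006 -0.01   0.06   0.116] mean 0.04 tau 0.042
```

drive_tool(series=[{"x": 0, "y": 0, "z": 0, "rx": 0, "ry": 0, "rz": -0.5}, {"x": 0, "y": 0, "z": 0, "rx": 0, "ry": 0, "rz": -0.5}])

```text
t: 11.05
eef_pos: [0.5939, 0.0206, 0.1445]
tool_rot: [3.141, 0.0, -3.129]
force: [-1.6, -1.1, 5.0]
width: 0.0133
gripper_force: 59.8
```

```bash
python3 m2.py
```

```text
11.25 moving 8.15 -0.073 tau 0.066 | static 8.14 [-0.026  0.049  0.055  0.035] mean 0.028 tau 0.009
```

drive_tool(series=[{"x": 0, "y": 0, "z": 0, "rx": 0, "ry": 0, "rz": -0.5}, {"x": 0, "y": 0, "z": 0, "rx": 0, "ry": 0, "rz": -0.5}])

```text
t: 11.45
eef_pos: [0.5939, 0.0207, 0.1445]
tool_rot: [3.141, 0.0, -3.111]
force: [-0.8, -1.4, 5.4]
width: 0.0129
gripper_force: 59.9
```

```bash
python3 m2.py
```

```text
11.65 moving 9.14 -0.209 tau -0.032 | static 9.13 [-0.142 -0.136 -0.091 -0.123] mean -0.123 tau -0.091
```

drive_tool(series=[{"x": 0, "y": 0, "z": 0, "rx": 0, "ry": 0, "rz": -0.2}, {"x": 0, "y": 0, "z": 0, "rx": 0, "ry": 0, "rz": -0.2}])

```text
t: 11.85
eef_pos: [0.5938, 0.0207, 0.1445]
tool_rot: [3.141, 0.0, -3.104]
force: [-1.6, -0.5, 6.3]
width: 0.0133
gripper_force: 59.9
```

```bash
python3 m2.py
```

```text
12.05 moving 9.53 -0.197 tau -0.167 | static 9.52 [-0.202 -0.186 -0.201 -0.123] mean -0.178 tau -0.166
```

drive_tool(series=[{"x": 0, "y": 0, "z": 0, "rx": 0, "ry": 0, "rz": -0.2}, {"x": 0, "y": 0, "z": 0, "rx": 0, "ry": 0, "rz": -0.2}])

```text
t: 12.25
eef_pos: [0.5938, 0.0207, 0.1445]
tool_rot: [3.141, 0.0, -3.097]
force: [-2.0, -0.8, 6.7]
width: 0.0127
gripper_force: 59.9
```

```bash
python3 m2.py
```

```text
12.45 moving 9.93 -0.246 tau -0.214 | static 9.92 [-0.217 -0.222 -0.184 -0.21 ] mean -0.208 tau -0.215
```

drive_tool(series=[{"x": 0, "y": 0, "z": 0, "rx": 0, "ry": 0, "rz": -0.2}, {"x": 0, "y": 0, "z": 0, "rx": 0, "ry": 0, "rz": -0.2}])

```text
t: 12.65
eef_pos: [0.5938, 0.0207, 0.1445]
tool_rot: [3.141, 0.0, -3.091]
force: [-2.1, -1.2, 5.9]
width: 0.0132
gripper_force: 60.0
```

```bash
python3 m2.py
```

```text
12.85 moving 10.32 -0.34 tau -0.264 | static 10.32 [-0.346 -0.26  -0.187 -0.294] mean -0.272 tau -0.266
```

The moment is now about 0.17 N m above free turning and rising steadily, so this is the stop. I'll let go and rise.

drive_tool(series=[{"x": 0, "y": 0, "z": 0, "rx": 0, "ry": 0, "rz": 0.3}, {"x": 0, "y": 0, "z": 0, "rx": 0, "ry": 0, "rz": 0.3}, {"x": 0, "y": 0, "z": 0, "rx": 0, "ry": 0, "rz": 0.3}, {"x": 0, "y": 0, "z": 0, "rx": 0, "ry": 0, "rz": 0.3}])

```text
t: 13.25
eef_pos: [0.5938, 0.0207, 0.1445]
tool_rot: [3.141, 0.0, -3.112]
force: [-1.1, -1.0, 5.9]
width: 0.0133
gripper_force: 59.7
```

drive_tool(series=[{"x": 0, "y": 0, "z": 0, "rx": 0, "ry": 0, "rz": 0}, {"x": 0, "y": 0, "z": 0, "rx": 0, "ry": 0, "rz": 0}, {"x": 0, "y": 0, "z": 0, "rx": 0, "ry": 0, "rz": 0}, {"x": 0, "y": 0, "z": 0, "rx": 0, "ry": 0, "rz": 0}, {"x": 0, "y": 0, "z": 0, "rx": 0, "ry": 0, "rz": 0}, {"x": 0, "y": 0, "z": 0, "rx": 0, "ry": 0, "rz": 0}, {"x": 0, "y": 0, "z": -1.5, "rx": 0, "ry": 0, "rz": 0}, {"x": 0, "y": 0, "z": -2, "rx": 0, "ry": 0, "rz": 0}, {"x": 0, "y": 0, "z": -2, "rx": 0, "ry": 0, "rz": 0}, {"x": 0, "y": 0, "z": -2, "rx": 0, "ry": 0, "rz": 0}, {"x": 0, "y": 0, "z": -1.5, "rx": 0, "ry": 0, "rz": 0}, {"x": 0, "y": 0, "z": 0, "rx": 0, "ry": 0, "rz": 0}], fingers=0)

```text
t: 14.45
eef_pos: [0.5946, 0.0204, 0.2363]
tool_rot: [-3.141, 0.004, -3.112]
force: [-0.6, 0.4, 0.6]
width: 0.0857
gripper_force: 0.0
```

```bash
python3 - <<'E'
from h import *
delta([.627,-.189,.235],172.6)
E
```

```text
t 14.45 pos [0.5946 0.0204 0.2363] rpy [-179.97    0.21 -178.32] F [-0.64  0.39  0.59] M [ 0.034 -0.015  0.009] w 0.0857
shift cm [ -2.63 -21.02   0.15] turn [-0.01  0.21  9.08]
```

drive_tool(series=[{"x": -0.3, "y": -2.6, "z": 0, "rx": 0, "ry": 0, "rz": 0}, {"x": -0.3, "y": -2.6, "z": 0, "rx": 0, "ry": 0, "rz": 0}, {"x": -0.3, "y": -2.6, "z": 0, "rx": 0, "ry": 0, "rz": 0}, {"x": -0.3, "y": -2.6, "z": 0, "rx": 0, "ry": 0, "rz": 0}, {"x": -0.3, "y": -2.6, "z": 0, "rx": 0, "ry": 0, "rz": 0}, {"x": -0.3, "y": -2.6, "z": 0, "rx": 0, "ry": 0, "rz": 0}, {"x": -0.4, "y": -2.7, "z": 0, "rx": 0, "ry": 0, "rz": 0}, {"x": -0.4, "y": -2.7, "z": 0, "rx": 0, "ry": 0, "rz": 0}, {"x": 0, "y": 0, "z": 0, "rx": 0, "ry": 0, "rz": 5}, {"x": 0, "y": 0, "z": 0, "rx": 0, "ry": 0, "rz": 4}, {"x": 0, "y": 0, "z": 0, "rx": 0, "ry": 0, "rz": 0}, {"x": 0, "y": 0, "z": 0, "rx": 0, "ry": 0, "rz": 0}])

```text
t: 15.65
eef_pos: [0.6258, -0.1886, 0.2335]
tool_rot: [3.141, -0.001, 3.016]
force: [-0.5, -0.3, 0.1]
width: 0.0857
gripper_force: 0.0
```

```bash
python3 - <<'E'
from h import *
delta([.627,-.189,.140],172.6)
for n,s in(("top",(230,180)),("scene",(240,160))):
    a=get_image(n)[s[1]:s[1]+55,s[0]:s[0]+70,::-1]; cv2.imwrite(f'pics/d_{n}.png',a)
cv2.imwrite('pics/d.png',np.hstack([cv2.resize(cv2.imread(f'pics/d_{n}.png'),None,fx=5.5,fy=5.5,interpolation=cv2.INTER_CUBIC) for n in("top","scene")]))
E
```

```text
t 15.65 pos [ 0.6258 -0.1886  0.2335] rpy [ 1.7998e+02 -5.0000e-02  1.7280e+02] F [-0.48 -0.27  0.13] M [ 0.003 -0.025  0.   ] w 0.0857
shift cm [-0.13 -0.03  9.35] turn [ 0.02 -0.05  0.2 ]
```

View pics/d.png

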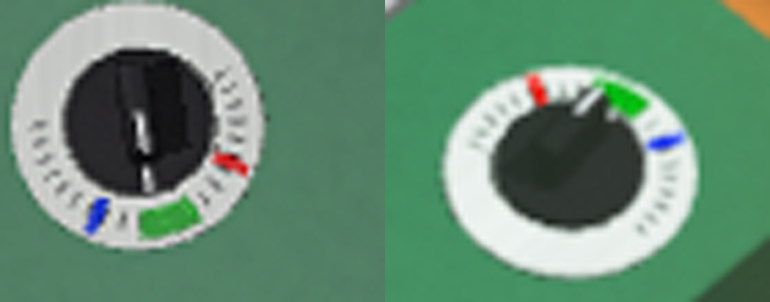

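The dial pointer (crop 148,185) now rests at the start of the green band, about 8°, and was left there. I'll go down onto the pull.

drive_tool(series=[{"x": -0.1, "y": 0, "z": 1.5, "rx": 0, "ry": 0, "rz": 0}, {"x": 0, "y": 0, "z": 1.5, "rx": 0, "ry": 0, "rz": 0}, {"x": 0, "y": 0, "z": 1.5, "rx": 0, "ry": 0, "rz": 0}, {"x": 0, "y": 0, "z": 1.5, "rx": 0, "ry": 0, "rz": 0}, {"x": 0, "y": 0, "z": 1.5, "rx": 0, "ry": 0, "rz": 0}, {"x": 0, "y": 0, "z": 1.2, "rx": 0, "ry": 0, "rz": 0}, {"x": 0, "y": 0, "z": 0.6, "rx": 0, "ry": 0, "rz": 0}, {"x": 0, "y": 0, "z": 0, "rx": 0, "ry": 0, "rz": 0}])

```text
t: 16.55
eef_pos: [0.6267, -0.1886, 0.1406]
tool_rot: [3.141, -0.001, 3.014]
force: [0.1, -0.2, 0.2]
width: 0.0853
gripper_force: 0.0
```

drive_tool(series=[{"x": 0, "y": 0, "z": 0, "rx": 0, "ry": 0, "rz": 0}, {"x": 0, "y": 0, "z": 0, "rx": 0, "ry": 0, "rz": 0}, {"x": 0, "y": 0, "z": 0, "rx": 0, "ry": 0, "rz": 0}, {"x": 0, "y": 0, "z": 0, "rx": 0, "ry": 0, "rz": 0}, {"x": 0, "y": 0, "z": 0, "rx": 0, "ry": 0, "rz": 0}, {"x": 0, "y": 0, "z": 0, "rx": 0, "ry": 0, "rz": 0}, {"x": 0, "y": 0, "z": 0, "rx": 0, "ry": 0, "rz": 0}, {"x": 0, "y": 0, "z": 0, "rx": 0, "ry": 0, "rz": 0}], fingers=1)

```text
t: 17.35
eef_pos: [0.6269, -0.1904, 0.142]
tool_rot: [-3.139, 0.001, 3.013]
force: [-1.5, -6.6, 2.5]
width: 0.0203
gripper_force: 58.6
```

drive_tool(series=[{"x": 0.1, "y": 0, "z": 0, "rx": 0, "ry": 0, "rz": 0}, {"x": 0.1, "y": 0, "z": 0, "rx": 0, "ry": 0, "rz": 0}, {"x": 0.05, "y": 0, "z": 0, "rx": 0, "ry": 0, "rz": 0}])

```text
t: 17.65
eef_pos: [0.625, -0.1902, 0.1421]
tool_rot: [-3.139, 0.002, 3.013]
force: [2.1, -5.7, 1.2]
width: 0.0201
gripper_force: 58.5
```

drive_tool(series=[{"x": 0.08, "y": -0.04, "z": 0, "rx": 0, "ry": 0, "rz": 0}, {"x": 0.08, "y": -0.04, "z": 0, "rx": 0, "ry": 0, "rz": 0}])

```text
t: 17.85
eef_pos: [0.6233, -0.19, 0.142]
tool_rot: [-3.14, 0.002, 3.013]
force: [1.5, -3.7, 4.0]
width: 0.0201
gripper_force: 58.8
```

The cover runs free past 1.5 mm at about 2 N, so it is unlocked.

drive_tool(series=[{"x": 0.4, "y": 0, "z": 0, "rx": 0, "ry": 0, "rz": 0}, {"x": 0.6, "y": 0, "z": 0, "rx": 0, "ry": 0, "rz": 0}, {"x": 0.6, "y": 0, "z": 0, "rx": 0, "ry": 0, "rz": 0}, {"x": 0.6, "y": 0, "z": 0, "rx": 0, "ry": 0, "rz": 0}, {"x": 0.6, "y": 0, "z": 0, "rx": 0, "ry": 0, "rz": 0}, {"x": 0.6, "y": 0, "z": 0, "rx": 0, "ry": 0, "rz": 0}, {"x": 0.6, "y": 0, "z": 0, "rx": 0, "ry": 0, "rz": 0}, {"x": 0.6, "y": 0, "z": 0, "rx": 0, "ry": 0, "rz": 0}, {"x": 0.6, "y": 0, "z": 0, "rx": 0, "ry": 0, "rz": 0}, {"x": 0.6, "y": 0, "z": 0, "rx": 0, "ry": 0, "rz": 0}, {"x": 0.3, "y": 0, "z": 0, "rx": 0, "ry": 0, "rz": 0}, {"x": 0.1, "y": 0, "z": 0, "rx": 0, "ry": 0, "rz": 0}])

```text
t: 19.05
eef_pos: [0.5613, -0.1821, 0.142]
tool_rot: [-3.14, 0.002, 3.013]
force: [-0.1, -7.1, 2.8]
width: 0.02
gripper_force: 59.0
```

drive_tool(series=[{"x": 0.1, "y": 0, "z": 0, "rx": 0, "ry": 0, "rz": 0}, {"x": 0.1, "y": 0, "z": 0, "rx": 0, "ry": 0, "rz": 0}, {"x": 0, "y": 0, "z": 0, "rx": 0, "ry": 0, "rz": 0}])

```text
t: 19.35
eef_pos: [0.5595, -0.1819, 0.142]
tool_rot: [-3.14, 0.002, 3.013]
force: [0.5, -6.2, 4.7]
width: 0.0201
gripper_force: 59.0
```

drive_tool(series=[{"x": 0.1, "y": 0, "z": 0, "rx": 0, "ry": 0, "rz": 0}, {"x": 0.1, "y": 0, "z": 0, "rx": 0, "ry": 0, "rz": 0}, {"x": 0, "y": 0, "z": 0, "rx": 0, "ry": 0, "rz": 0}])

```text
t: 19.65
eef_pos: [0.5576, -0.1816, 0.142]
tool_rot: [-3.14, 0.002, 3.013]
force: [0.7, -6.5, 4.1]
width: 0.0202
gripper_force: 59.0
```

drive_tool(series=[{"x": 0.1, "y": 0, "z": 0, "rx": 0, "ry": 0, "rz": 0}, {"x": 0.05, "y": 0, "z": 0, "rx": 0, "ry": 0, "rz": 0}, {"x": 0, "y": 0, "z": 0, "rx": 0, "ry": 0, "rz": 0}])

```text
t: 19.95
eef_pos: [0.5573, -0.1816, 0.1421]
tool_rot: [-3.14, 0.004, 3.013]
force: [6.3, -6.8, 0.1]
width: 0.02
gripper_force: 58.6
```

End of travel reached (force rises to 6 N). I'll let go and rise.

drive_tool(series=[{"x": 0, "y": 0, "z": 0, "rx": 0, "ry": 0, "rz": 0}, {"x": 0, "y": 0, "z": 0, "rx": 0, "ry": 0, "rz": 0}, {"x": 0, "y": 0, "z": 0, "rx": 0, "ry": 0, "rz": 0}, {"x": 0, "y": 0, "z": 0, "rx": 0, "ry": 0, "rz": 0}, {"x": 0, "y": 0, "z": 0, "rx": 0, "ry": 0, "rz": 0}, {"x": 0, "y": 0, "z": 0, "rx": 0, "ry": 0, "rz": 0}, {"x": 0, "y": 0, "z": -1.5, "rx": 0, "ry": 0, "rz": 0}, {"x": 0, "y": 0, "z": -3, "rx": 0, "ry": 0, "rz": 0}, {"x": 0, "y": 0, "z": -4, "rx": 0, "ry": 0, "rz": 0}, {"x": 0, "y": 0, "z": -3, "rx": 0, "ry": 0, "rz": 0}, {"x": 0, "y": 0, "z": 0, "rx": 0, "ry": 0, "rz": 0}, {"x": 0, "y": 0, "z": 0, "rx": 0, "ry": 0, "rz": 0}], fingers=0)

```text
t: 21.15
eef_pos: [0.5559, -0.1805, 0.2566]
tool_rot: [-3.141, 0.001, 3.014]
force: [-0.5, -0.0, -0.9]
width: 0.0852
gripper_force: 0.0
```

```bash
python3 - <<'E'
from h import *
delta([.557,-.181,.25],172.6)
cv2.imwrite('pics/end.png',get_image('scene')[:300,130:400,::-1])
E
```

```text
t 21.15 pos [ 0.5559 -0.1805  0.2566] rpy [-1.7998e+02  6.0000e-02  1.7267e+02] F [-0.48 -0.02 -0.89] M [ 0.022 -0.014  0.007] w 0.0852
shift cm [-0.11 -0.03  0.66] turn [-0.02  0.06  0.07]
```

View pics/end.png

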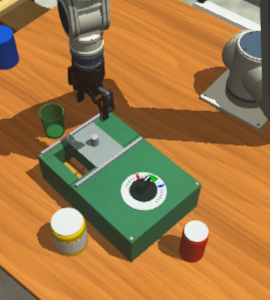

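The cover is slid to the front with the compartment showing behind it (crop about 72,160). The can, cup and tin are unmoved, and the gripper is clear.

```bash
python3 -c "
from plant import *
print(job_done())"
```

```text
the job is handed in; nothing more can be done
None
```

The safe is open: I dialled red, then blue, then left to the stop at about 8° in the green band, slid the cover to its end stop and let go, leaving the can, cup and tin where they were; handed in at about 21 s with no verdict shown.

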